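# Find the stopper that rocks and press it home

### The arm

A 6-joint arm with a two-finger parallel gripper is mounted at the origin on the work surface. World frame = base frame: x ahead of the robot, y to its left, z up, the work surface at z = 0. Lengths are in m, angles in rad, forces in N, time in s.
With the tool pointing down it reaches from about 0.375 to 0.975 m from the base axis. Payload 3.8 kg.
Tool frame: the origin (TCP) lies midway between the tips of the shut fingers; the grasp point (between the pads) lies 19 mm behind it; x points along the fingers, y is the direction in which the jaws open and shut, and the axes are right-handed (so a half turn about x gives the same grasp; the last joint's range is limited). The gripper opens to 88 mm and grips with 3 to 60 N. Pads are 18 mm wide; open, the fingers measure 123 mm over their backs; the gripper's body (75 mm by 187 mm) begins 45 mm behind the grasp point.
Start: joints at [-1.261, 0.264, 1.604, -0, 1.274, -0.037], TCP at [0.229, -0.635, 0.239] pointing down, gripper open.
Joint ranges: [-2.63, 2.63], [-0.94, 2.18], [0.31, 2.57], [-1.31, 4.45], [0, 2.66], [-2.55, 2.55]. Speed limits (rad/s): [2.57, 2.57, 3.14, 3.14, 3.14, 3.14].

### API

Orientations are given as a rotation vector (axis times angle).
In Python, from cell import manip, inverse_kinematics, cams, order gives the robot as it stands. Calls block until the motion is done:
- manip.move_pose(position, orientation): joint-space move of the TCP to a pose.
- manip.move_linear(position, rate=0.15, rot=None): straight line of the TCP; rot=None keeps the orientation; rate is the mean speed in m/s.
- manip.set_joints(angles): joint-space move.
- manip.set_gripper(opening, force=None): finger opening in m; force is the grip in N (None keeps the last); returns when the fingers have stopped.
- manip.dwell(seconds).
- inverse_kinematics(position, orientation): joint angles nearest the present ones, or None.
- manip.state(): the state.
- cams.capture(name): name is "side" or "top"; returns a dict with "image" (384x512x3 uint8, blue, green, red), "z_map" (384x512 float32, m along the optical axis (not along the pixel's ray), 0 where there is no reading), "intrinsics" (3x3 intrinsics, pixels), "position" and "orientation" of the camera in the world. Camera axes: x right, y down, z forward; pixel columns grow to the right and rows downward; lengths in m; the calibration is good to about 2 mm. A picture is of the moment at which its call begins.
A pose or a line that the arm cannot do raises manip.IKError and nothing moves.
- order.close_job(): hands the job in, once; it reports no verdict.
The state is a dict: "clock": time; "joint_pos": joint angles; "joint_velocities": joint speeds; "tau": joint torques, N m; "tool_pos": TCP position; "tcp_rot": TCP orientation; "contact_force": force on the tool from outside, world axes, zero at the start; "moment": the same for the moment, N m; "gripper_width": finger opening in m.
Only numpy, scipy, OpenCV 4.12 (cv2) and the standard library are available. Lean on these libraries where they do the work, as an engineer would, in place of code of your own. Each camera call takes 0.05 s, during which the arm holds its last target. There are 200 camera calls.

### The job

One of the four stoppers on the resin pots in the grey rack is not tight and would let UV light in: press with a fingertip on the rims of the stoppers, one after another, until you find the one that rocks, then push that one down at its middle until it is fully home and level. Finish while still holding it down with the fingertip, so that it can be taped. Press firmly but without brute force, do not pull up any stopper, and leave everything else standing and lying where it is.

Things in the scene. Friction and masses are not known exactly. Their poses are not given: they have to be found in the camera images.
- rack: grey plastic rack, a low plate 200 mm (its x) by 280 mm (its y), top 20 mm above the counter, fixed to it, carrying four amber pots sunk in its wells, two rows of two; origin at the centre of its underside, z up, x pointing from the near row to the far row, y to the left. The pots do not move.
- stopper_1: black push-in stopper of the far left pot, at x 45, y 86 mm in the rack's frame; a round mushroom head 62 mm across on a tapered plug; on top a flat dish 50 mm wide inside a raised round rim. Origin: centre of the head's underside, 65 mm above the counter and level at the start, tight or loose; z axis up. Dish 6 mm, rim top 8 mm above the origin.
- stopper_2: black push-in stopper of the far right pot, at x 45, y -86 mm in the rack's frame; same shape and axes as stopper_1. A tight stopper gives less than 1 mm (under 0.05 rad) and springs back. The loose one, any of the four, looks the same: 1 to 5 N on its rim (27 mm from the middle) tips it about 0.18 rad, the pressed side sinking about 5 mm to a stop; let go, it stays tipped.
- stopper_3: black push-in stopper of the near left pot, at x -45, y 86 mm in the rack's frame; same shape and axes as stopper_1. The loose one, pressed at the middle, resists with about 8 N, slides straight down 4 mm, levels itself, stops dead and stays: it is then home.
- stopper_4: black push-in stopper of the near right pot, at x -45, y -86 mm in the rack's frame; same shape and axes as stopper_1. The necks differ slightly, so the heights do not tell which stopper is loose: only pressing does.
- glass_cup: bystander: frosted glass cup, 54 mm across, 66 mm high, standing loose on the rack's plate between the two far pots; origin at the centre of its underside
- resin_cube: bystander: translucent blue cured resin cube, 32 mm, loose on the rack's plate between the two near pots; origin at the centre of its underside
- flashlight: bystander: UV flashlight, 125 mm long, 32 mm thick, lying on the counter beside the rack; origin under its middle, x axis towards its lens
- scraper: bystander: flat grey plastic scraper, 145 mm long, 70 mm wide at the blade, at most 9 mm high, lying on the counter on the other side of the rack; origin under the middle, x axis towards the blade
- alcohol_bottle: bystander: small white bottle with black cap, 52 mm across, 110 mm high, standing on the counter; origin at the centre of its underside
- mixing_cup: bystander: clear plastic mixing cup, 56 mm across, 42 mm high, standing on the counter behind the rack; origin at the centre of its underside
- stir_stick: bystander: flat wooden stir stick, 140 x 18 x 4 mm, lying on the counter in front of the rack; origin under its middle, x axis along it

How it is judged:
On the way, in this order (a step that is already met when the one before it is completed fails the run):
1. the loose stopper is pressed on its rim and rocks (tips by more than 0.10 rad under the finger) (((angle between stopper_1's own z axis and vertical above 0.1 rad and contact force between the fingers and stopper_1 above 0.2 N) or (angle between stopper_2's own z axis and vertical above 0.1 rad and contact force between the fingers and stopper_2 above 0.2 N) or (angle between stopper_3's own z axis and vertical above 0.1 rad and contact force between the fingers and stopper_3 above 0.2 N) or (angle between stopper_4's own z axis and vertical above 0.1 rad and contact force between the fingers and stopper_4 above 0.2 N))), for 0.05 s.
2. that stopper is pressed home: at least 3 mm lower than at the start, and level (((z of stopper_1 in the frame of rack below 0.062 m and angle between stopper_1's own z axis and vertical below 0.035 rad) or (z of stopper_2 in the frame of rack below 0.062 m and angle between stopper_2's own z axis and vertical below 0.035 rad) or (z of stopper_3 in the frame of rack below 0.062 m and angle between stopper_3's own z axis and vertical below 0.035 rad) or (z of stopper_4 in the frame of rack below 0.062 m and angle between stopper_4's own z axis and vertical below 0.035 rad))), for 0.2 s.
At the end, for the whole second after the job is handed in: The stopper that was loose is home (at least 3 mm lower in the rack's frame than at the start, level within 2 degrees) and a finger still presses on it with more than 1 N; the other three stand where they did (within 2 mm, level within 2 degrees) and are not touched (((z of stopper_1 in the frame of rack below 0.062 m and angle between each of stopper_1, stopper_2, stopper_3, stopper_4's own z axis and vertical below 0.035 rad and contact force between the fingers and stopper_1 above 1 N and z of each of stopper_2, stopper_3, stopper_4 in the frame of rack above 0.063 m and contact force between the fingers and stopper_2 below 0.1 N and contact force between the fingers and stopper_3 below 0.1 N and contact force between the fingers and stopper_4 below 0.1 N) or (z of stopper_2 in the frame of rack below 0.062 m and angle between each of stopper_2, stopper_1, stopper_3, stopper_4's own z axis and vertical below 0.035 rad and contact force between the fingers and stopper_2 above 1 N and z of each of stopper_1, stopper_3, stopper_4 in the frame of rack above 0.063 m and contact force between the fingers and stopper_1 below 0.1 N and contact force between the fingers and stopper_3 below 0.1 N and contact force between the fingers and stopper_4 below 0.1 N) or (z of stopper_3 in the frame of rack below 0.062 m and angle between each of stopper_3, stopper_1, stopper_2, stopper_4's own z axis and vertical below 0.035 rad and contact force between the fingers and stopper_3 above 1 N and z of each of stopper_1, stopper_2, stopper_4 in the frame of rack above 0.063 m and contact force between the fingers and stopper_1 below 0.1 N and contact force between the fingers and stopper_2 below 0.1 N and contact force between the fingers and stopper_4 below 0.1 N) or (z of stopper_4 in the frame of rack below 0.062 m and angle between each of stopper_4, stopper_1, stopper_2, stopper_3's own z axis and vertical below 0.035 rad and contact force between the fingers and stopper_4 above 1 N and z of each of stopper_1, stopper_2, stopper_3 in the frame of rack above 0.063 m and contact force between the fingers and stopper_1 below 0.1 N and contact force between the fingers and stopper_2 below 0.1 N and contact force between the fingers and stopper_3 below 0.1 N))); the arm keeps its last pose, push and grip.
It fails at once if a stopper is pulled up by more than 3 mm (z of any of stopper_1, stopper_2, stopper_3, stopper_4 in the frame of rack above 0.068 m).
It fails at once if a stopper is pressed with brute force (more than 60 N) (contact force between the fingers and stopper_1 above 60 N or contact force between the fingers and stopper_2 above 60 N or contact force between the fingers and stopper_3 above 60 N or contact force between the fingers and stopper_4 above 60 N).
It fails at once if a bystander is moved more than 20 mm, tipped or lifted (distance of any of glass_cup, resin_cube, flashlight, scraper, alcohol_bottle, mixing_cup, stir_stick from where it was at the start of the episode above 0.02 m or angle between any of glass_cup, resin_cube, flashlight, scraper, alcohol_bottle, mixing_cup, stir_stick's own z axis and vertical above 0.35 rad).
It also fails if it takes over 42 s, if anything falls off the work surface, if the arm or the gripper's body presses on something with over 40 N, if the wrist force passes 120 N, or if a joint passes its speed limit or range.

## Working session

There is one attempt and no reset: what is moved stays moved. The work goes in short steps, each a Python script; the robot and the scene stay as the last script left them, time stands still between calls to the robot, and variables do not carry over. Pictures are saved under pics/ and viewed, about 8 in all and at most 12, crops included, and the job is handed in when it is done.

```bash
ls; mkdir -p pics
python3 - <<'E'
from cell import manip,cams
import cv2,numpy as np
for n in("top","side"):
    c=cams.capture(n);cv2.imwrite(f"pics/{n}0.png",c["image"]);np.savez(f"{n}0.npz",**c)
    print(n,c["position"],c["orientation"],c["intrinsics"].tolist())
print(manip.state())
E
```

```text
pics
top [0.43944426 0.07877438 0.96754741] [-1.87918608  2.33571074 -0.23749509] [[363.4502878265135, 0.0, 256.94961111215713], [0.0, 363.4502878265135, 192.54101121216397], [0.0, 0.0, 1.0]]
side [ 0.42887078 -0.52687649  0.66765215] [-2.30684718  0.3703922  -0.16156234] [[399.6087941777918, 0.0, 252.50302704115396], [0.0, 399.6087941777918, 195.09129664225196], [0.0, 0.0, 1.0]]
{'clock': 0.1, 'joint_pos': array([-1.26086501e+00,  2.64697490e-01,  1.60523163e+00, -2.88116189e-06,
        1.27370979e+00, -3.68810761e-02]), 'joint_velocities': array([ 0.00100413, -0.00197819, -0.00316592,  0.00047728,  0.00067692,
        0.001197  ]), 'tau': array([ 1.01892892e-03, -5.03616750e+01, -3.58071148e+01,  7.32250256e-02,
        2.33303168e-02, -6.90890715e-05]), 'tool_pos': array([ 0.22924633, -0.6341935 ,  0.23750239]), 'tcp_rot': array([ 2.03347882,  0.35833942, -2.03405948]), 'contact_force': array([-0.09105149,  0.26643964, -0.25533193]), 'moment': array([-0.00584499,  0.04526199, -0.02351396]), 'gripper_width': 0.08803351340581025}
```

View pics/top0.png

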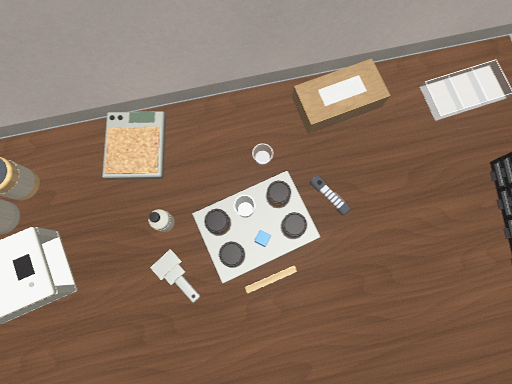

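View pics/side0.png

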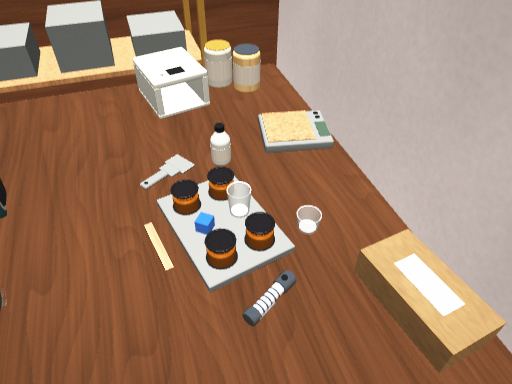

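The top view shows the stoppers at about (217,222), (279,193), (294,225) and (232,254). The glass cup is at (245,206) and the cube at (262,238). Next I refine these using depth.

```bash
cat > h.py <<'E'
import numpy as np,cv2
from scipy.spatial.transform import Rotation as R
def world(c,u,v,z):
    K=c["intrinsics"];p=np.stack([(u-K[0,2])/K[0,0]*z,(v-K[1,2])/K[1,1]*z,z],-1)
    return p@R.from_rotvec(c["orientation"]).as_matrix().T+c["position"]
def cloud(c):
    v,u=np.mgrid[:384,:512].astype(float);return world(c,u,v,c["z_map"])
E
python3 - <<'E'
import numpy as np,cv2
from h import *
c=np.load("top0.npz");W=cloud(c);im=c["image"]
print("img right dir",W[200,300]-W[200,200])
P=[]
for u,v in[(217,222),(279,193),(294,225),(232,254)]:
    s=np.s_[v-17:v+18,u-17:u+18];w=W[s];m=(im[s].max(-1)<75)&(w[...,2]>.055)&(w[...,2]<.09)
    yy,xx=np.nonzero(m);q=w[m];(cx,cy),r=cv2.minEnclosingCircle(np.c_[xx,yy].astype(np.float32))
    cc=world(c,u-17+cx,v-17+cy,np.median(c["z_map"][s][m]))
    P.append(cc);print(m.sum(),r,q.mean(0),np.median(q[:,2]),cc)
P=np.array(P);print(np.linalg.norm(P-np.roll(P,1,0),axis=1),P.mean(0))
for n,(u,v) in dict(cup=(245,206),cube=(262,238)).items():
    s=np.s_[v-12:v+13,u-12:u+13];w=W[s];m=(w[...,2]>.045)&(w[...,2]<.1);print(n,w[m].mean(0),w[m].min(0),w[m].max(0))
E
```

```text
img right dir [-0.0623097  -0.26143481  0.02515936]
59 11.947066307067871 [0.57315094 0.15823019 0.07198537] 0.07208530080075615 [0.57621961 0.15756668 0.07284916]
53 11.711342811584473 [ 0.61441811 -0.0090214   0.07236697] 0.07271174219934684 [ 0.61419166 -0.00929416  0.07135543]
38 11.886794090270996 [ 0.52109008 -0.02936273  0.0720279 ] 0.07194045239434743 [ 0.52540845 -0.02838137  0.07407134]
53 12.369417190551758 [0.4842017  0.13989419 0.07235213] 0.07225922276906382 [0.48876055 0.13772335 0.07467815]
[0.08970056 0.17113342 0.09085239 0.1701006 ] [0.55114507 0.06440363 0.07323852]
cup [0.6045512  0.08303788 0.07338944] [0.57247189 0.0569712  0.04527199] [0.62562085 0.1089444  0.08951008]
cube [0.51296548 0.05589186 0.05165429] [0.49201202 0.03649037 0.04673963] [0.53323979 0.07600355 0.05601808]
```

```bash
cat >> h.py <<'E'
from cell import manip,inverse_kinematics
yaw=np.radians(12.5);C=np.array([.5511,.0644]);ex=np.array([np.cos(yaw),np.sin(yaw)]);ey=np.array([-ex[1],ex[0]])
S={1:(.045,.086),2:(.045,-.086),3:(-.045,.086),4:(-.045,-.086)}
def rot(s):
    y=np.r_[s*ex,0];x=np.array([0,0,-1.]);return R.from_matrix(np.c_[x,y,np.cross(x,y)]).as_rotvec()
def xy(n,out=0): a,b=S[n];return C+a*ex+(b+np.sign(b)*out)*ey
def fz(k=3):
    f=[]
    for _ in range(k): manip.dwell(.02);f.append(manip.state()["contact_force"])
    return np.mean(f,0)
def press(p,zs,fmax,zmin,step=.001,rate=.02):
    """descend in steps until force rise > fmax or commanded z < zmin; log (cmd z, real z, force)"""
    f0=fz(5);z=zs;L=[]
    while z>zmin:
        z-=step;manip.move_linear([*p,z],rate=rate);f=fz()-f0;L.append((round(z*1e3,1),round(manip.state()["tool_pos"][2]*1e3,1),round(f[2],1)))
        if abs(f[2])>fmax:break
    return L
E
python3 - <<'E'
from h import *
for s in(1,-1):
    q=inverse_kinematics([*xy(4,.031),.13],rot(s));print(s,q)
s=min((1,-1),key=lambda s:abs(inverse_kinematics([*xy(4,.031),.13],rot(s))[5]))
manip.set_gripper(0);print(manip.state()["clock"],manip.state()["gripper_width"])
p=xy(4,.031);manip.move_pose([*p,.13],rot(s));print(manip.state()["clock"])
manip.move_linear([*p,.078],rate=.1);print(s,manip.state()["clock"])
print(press(p,.078,5,.064));print(manip.state()["clock"],manip.state()["tool_pos"])
E
```

```text
1 [-0.15788907  0.0970351   2.01131487  0.          1.03324268 -0.37605523]
-1 NoneTraceback (most recent call last):
  File "<stdin>", line 4, in <module>
  File "<stdin>", line 4, in <lambda>
TypeError: 'NoneType' object is not subscriptable
```

Run:
```python
from h import *
s=1
manip.set_gripper(0);print(manip.state()["clock"],manip.state()["gripper_width"])
p=xy(4,.031);manip.move_pose([*p,.13],rot(s));print(manip.state()["clock"])
manip.move_linear([*p,.078],rate=.1);print(s,manip.state()["clock"])
print(press(p,.078,5,.066));print(manip.state()["clock"],manip.state()["tool_pos"])
from cell import cams
c=cams.capture("side");cv2.imwrite("pics/s1.png",cv2.resize(c["image"][130:290,130:330],None,fx=3.5,fy=3.5))
```

```text
1.4 0.0005166946075611474
3.75
1 4.4167
[(77.0, np.float64(77.4), np.float64(0.1)), (76.0, np.float64(76.0), np.float64(-0.1)), (75.0, np.float64(74.9), np.float64(-0.2)), (74.0, np.float64(73.9), np.float64(0.4)), (73.0, np.float64(73.2), np.float64(0.8)), (72.0, np.float64(72.7), np.float64(4.5)), (71.0, np.float64(72.4), np.float64(9.3))]
6.6 [ 0.53292085 -0.05978875  0.0724345 ]
```

View pics/s1.png

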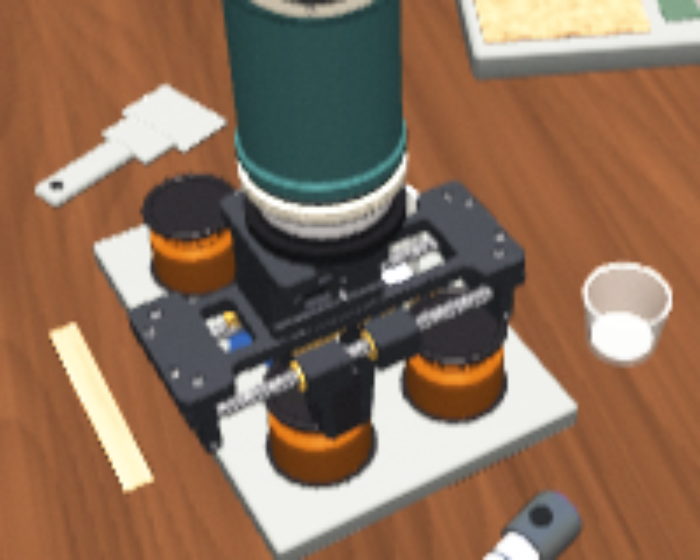

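The crop shows the shut fingers at about (340,400), on the outer rim of stopper 4. It gave about 0.5 mm at 9 N, so it's tight. Next are 2, then 1, then 3, stopping at whichever one rocks.

Run:
```python
from h import *
manip.move_linear([*xy(4,.031),.125],rate=.15)
for n in(2,1,3):
    p=xy(n,.031);manip.move_pose([*p,.125],rot(1));manip.move_linear([*p,.076],rate=.15)
    L=press(p,.076,5,.066);print(n,[tuple(map(float,l)) for l in L],manip.state()["clock"])
    if L[-1][1]<70.5: print("loose",n);break
    manip.move_linear([*p,.125],rate=.2)
```

```text
2 [(75.0, 75.2, 0.0), (74.0, 73.9, -0.2), (73.0, 73.2, 0.6), (72.0, 72.8, 5.3)] 9.3667
1 [(75.0, 75.4, -0.4), (74.0, 73.9, 0.2), (73.0, 73.1, 1.0), (72.0, 72.8, 4.3), (71.0, 72.5, 9.2)] 12.775
3 [(75.0, 75.7, 0.2), (74.0, 74.0, -0.3), (73.0, 72.9, -0.0), (72.0, 71.9, 0.1), (71.0, 71.0, -0.4), (70.0, 69.9, -0.5), (69.0, 69.0, 0.0), (68.0, 68.2, 2.5), (67.0, 67.8, 6.5)] 16.9
loose 3
```

Stopper 3 sank about 5 mm to a stop, so it rocks. I'll lift off and check its tilt.

Run:
```python
from h import *
from cell import cams
p=xy(3,.031)
a=cams.capture("side")
manip.dwell(.1);manip.move_linear([*p,.11],rate=.1);b=cams.capture("side")
cv2.imwrite("pics/s2.png",np.hstack([cv2.resize(x["image"][140:290,130:230],None,fx=3.8,fy=3.8) for x in(a,b)]))
print(manip.state()["clock"])
```

```text
17.6833
```

View pics/s2.png

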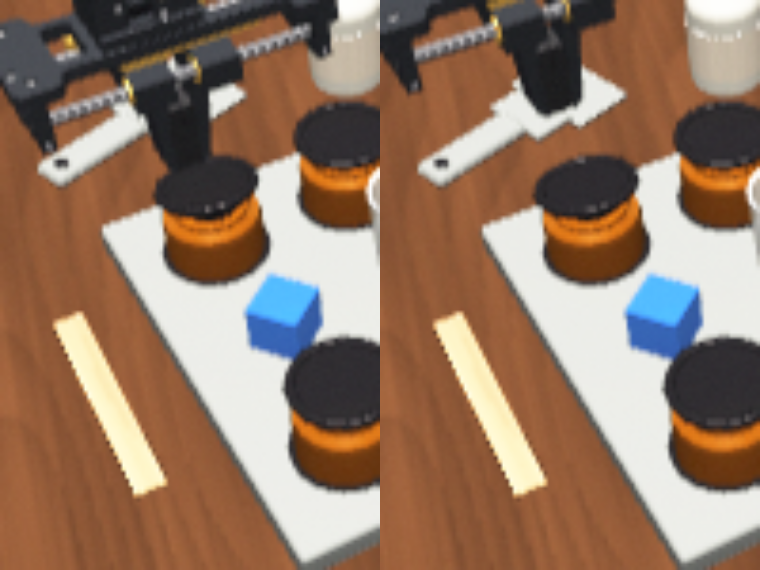

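Both halves show stopper 3 (left at (207,185), right at (587,185)) tipped away from us, and it stays tipped after lift-off. The neighbours and the cube haven't moved. Now I push at its middle.

Run:
```python
from h import *
from cell import cams
p=xy(3);manip.move_linear([*p,.095],rate=.15);manip.move_linear([*p,.078],rate=.1)
L=press(p,.078,17,.058);print([tuple(map(float,l)) for l in L])
manip.dwell(.4);s=manip.state();print(s["clock"],s["tool_pos"],s["contact_force"])
b=cams.capture("side");cv2.imwrite("pics/s3.png",cv2.resize(b["image"][130:290,130:330],None,fx=3.5,fy=3.5))
```

```text
[(77.0, 77.3, 0.4), (76.0, 76.0, -0.1), (75.0, 74.9, -0.5), (74.0, 73.9, -0.1), (73.0, 73.0, -0.4), (72.0, 72.1, 0.1), (71.0, 71.4, 4.2), (70.0, 70.6, 5.7), (69.0, 69.6, 6.7), (68.0, 68.7, 6.6), (67.0, 67.7, 6.4), (66.0, 67.2, 10.5), (65.0, 67.0, 17.1)]
22.7667 [0.48902736 0.1383067  0.0670427 ] [-5.53226216 -4.69534497 17.07865115]
```

View pics/s3.png

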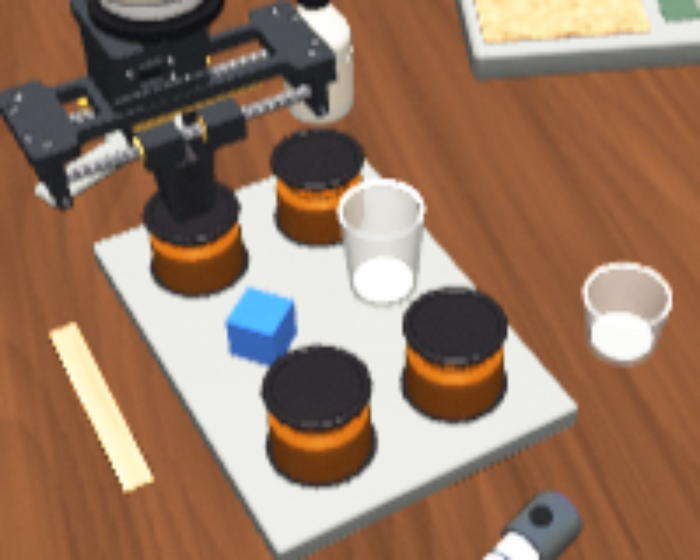

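The crop shows the fingertip in the middle of stopper 3 (192,215), which now sits level. The tip is at 67.0 mm, the dish height expected when home, with a hard stop at 17 N. Nothing else has moved, so I'm handing in.

```bash
python3 -c "
from cell import order;order.close_job()"
```

```text
the job is handed in; nothing more can be done
```

The loose stopper was stopper 3, the near left one. It is now pushed home, and I handed the job in with the fingertip still holding it down; no verdict was reported.

- **Finding it:** I pressed the outer rims in the order 4, 2, 1, 3. Stoppers 4, 2 and 1 gave less than about 1 mm at 5–9 N. Stopper 3 sank about 5 mm to a stop, and the side camera showed it still tipped after I lifted off.
- **Pushing it home:** Pressed at its middle, it slid down at about 6–7 N, a little under the 8 N you described. It then stopped dead at 17 N.
- **Last checks:** The fingertip was at 67.0 mm, the expected dish height for a stopper that is home, and about 17 N was still pressing on it. In the last side picture stopper 3 looked level, and the other stoppers and the objects in view stood where they had been. The scraper was mostly hidden behind the gripper, and only part of the bottle and flashlight was in view. The clock stood at about 22.8 s of the 42 s allowed.
- **Doubtful points:** A sideways force of about 7 N remained at the fingertip, which I took to be friction. I judged level only by eye and by the tip height, and did not measure the angle.

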